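# Set the filter wheel of the photometer and take a reading

## Task

The oil sample already stands in the photometer. Push the filter wheel round by its tabs until the mark with four dots clicks in at the pointer in front of the wheel, and only then press the read key all the way down and let it come up again. It is all done by pushing with the fingertips: leave the sample bottle standing in its well, and do not shift the bottles, the timer and the jar round the meter.

Things in the scene. Friction and masses are not known exactly. Their poses are not given: they have to be found in the camera images.
- meter: Bench photometer that does not shift, white case, flat deck at z = 60 mm. Origin on the worktop under the filter wheel's axis; z up, -x is its front (user's side), -y its right seen from the front. Case: x -100 to +130, y -130 to +100 mm. A sloping display (to z = 100 mm) stands on the right rear of the deck, the read key on the right front; nothing stands above the front half of the wheel.
- filter_wheel (a joint): Wheel angle, rad, growing counter-clockwise seen from above (its front edge moves to the meter's right, -y); turns endlessly both ways, values 2 pi apart are the same. 0: one-dot mark at the pointer, pi/3: two dots, ... pi: four dots. A click stop holds each of the six positions and draws the wheel home from about 25 degrees; about 3 N on a tab steps it on. Never starts at four dots.
- hub (a point): Middle of the filter wheel's top, on its axis (z = 71 mm). The wheel is an aluminium disc of 64 mm radius, lying flat, with six glass windows and near the rim six marks of one to six black dots (7 mm each), 60 degrees apart, in order clockwise as seen from above. The rear marks may be hidden under the sample head.
- tab (a point): Top outer end of the tab between the one-dot and two-dot marks (82 mm from the axis, z = 88 mm). Six upright grey tabs stand on the rim halfway between the marks, 60 degrees apart, so with a mark at the pointer two tabs stand 30 degrees either side of the front. Each is 8 mm thick, 52 to 82 mm from the axis, from the disc (z = 71 mm) up to z = 88 mm.
- four_dots (a point): Point on the wheel's rim, level with its top (64 mm from the axis, z = 71 mm), at the middle of the four-dot mark (two rows of two dots).
- pointer (a point): Point over the tip of the pointer, straight in front of the axis (x = -64 mm, y = 0 in the meter's frame, z = 71 mm). The pointer is a flat black arrow on the deck in front of the wheel, no higher than z = 62 mm.
- head (a point): Centre of the mouth of the sample head, a grey round holder 65 mm across, z 95 to 145 mm, that hangs over the rear half of the wheel (centre at x = +35 mm in the meter's frame) from a white column behind the wheel (x +69 to +126 mm, up to z = 140 mm). The tabs pass below it. The sample bottle sticks out to z = 191 mm.
- read_key_top (a point): Centre of the top of the read key, a round black push key 26 mm across in a grey collar 42 mm across, at x = -68, y = -96 mm in the meter's frame; at rest its top is 81 mm above the worktop and stands out of the collar by 10 mm. It goes straight down.
- read_key (a joint): Travel of the read key, m: 0 up, 0.006 all the way down (takes 5 N; springs back).
- sample: Dropper bottle, 34 mm in diameter, 92 mm high, white cap, loose in the well of the sample head; the origin is the centre of its underside, z along the bottle.
- next_tall: Dropper bottle, 50 mm in diameter, 119 mm high, standing loose to the right of the meter; origin at the centre of its underside.
- next_small: Dropper bottle, 27 mm in diameter, 70 mm high, standing loose to the right of the meter; origin at the centre of its underside.
- timer: White timer, 64 x 64 x 19 mm, lying loose to the right of the meter; origin at the centre of its underside.
- jar: Small cream jar with a black lid, 44 mm in diameter, 35 mm high, loose close behind the meter; origin at the centre of its underside.
Mind the look-alikes: they are no part of the job. What is shaped like the sample but green is not meant.

How it is judged:
By the outcome, as a careful person would: the job done as asked, in the order asked, and still so for the second after the job is handed in, with the robot touching nothing.
It also fails if it takes over 54 s, if anything falls off the work surface, if the arm or the gripper's body presses on something with over 40 N, if the wrist force passes 120 N, or if a joint passes its speed limit or range.

## Robot

A 6-joint arm with a two-finger parallel gripper is mounted at the origin on a cart in front of the work surface, level with it; the furniture and walls round the work are solid. World frame = base frame: x ahead of the robot, y to its left, z up, the work surface at z = 0. Lengths are in m, angles in degrees, forces in N, time in s.
With the tool pointing down it reaches from about 0.35 to 0.725 m from the base axis. Payload 6 kg.
Tool frame: the origin (TCP) lies on the front face of the gripper's body, between the roots of the fingers; the fingertips stand 73 mm ahead of it and the grasp point (between the pads) lies 54 mm ahead of it (env.tcp_to_grasp is the x of the grasp point in the tool frame, in m); x points along the fingers, z is the direction in which the jaws open and shut, and the axes are right-handed (so a half turn about x gives the same grasp; the last joint's range is limited). The gripper opens to 85 mm and grips with 20 to 120 N. Pads are 22 mm wide; open, the fingers measure 114 mm over their backs; the gripper's body (76 mm by 85 mm) begins 54 mm behind the grasp point. The pads swing forward as they close: fully open they stand 13 mm farther back than shut.
Start: joints at [-57.542, 2.303, 4.859, 0, -92.561, -19.12], TCP at [0.138, -0.584, 0.304] pointing down, gripper open.
Joint ranges: [-146.85, 146.85], [-73.84, 115.35], [-62.03, 85.46], [-188.31, 113.3], [-161.28, -10.13], [-171.36, 171.36]. Speed limits (degrees/s): [147.25, 147.25, 172.46, 180, 180, 180].

## Interface

Orientations are given as a 3x3 rotation matrix whose columns are the frame's x, y, z axes.
In Python, from bench import env, snapshot, get_calibration gives the robot as it stands.
- The arm moves only by the tool step_arm, never from a script. Its argument "series" is a list of rows, each an object with "slide": the shift along the tool's x, y, z in mm, a list of three; "angular": the turn, a rotation vector about the tool's x, y, z in rad, a list of three. A call has 1 to 12 rows; each row is the pose to reach, as a shift and turn from the pose commanded when the call began, along the tool's axes at that moment; what a row does not reach only later rows make up. A row lasts 1/10 s, in which the tool goes at most 50 mm and 8.59 degrees, less where a joint would pass 70% of its speed; a pose out of reach is approached as far as the arm can. A call with a gripper value outside its range is refused whole. "grip" is the gripper command: -1 is shut, 1 is fully open, values between are in proportion, set as the call begins (left out, the last holds). The fingers move at their own pace and stop on an object; "force" is the grip in N (left out, the last holds). Time passes only in rows, so rows that repeat a pose let the fingers close. It gives the time, the measured TCP pose, the force and the opening at its end, in the units of the state.
- env.get_state(): the state, without advancing time (a new reading comes with each control period).
- snapshot(name): name is "side" or "top"; returns the picture (480x640x3 uint8, blue, green, red); there is no depth.
- get_calibration(name): a dict with "vertical_fov" (degrees; the focal length in pixels is half the picture's height over the tangent of half this angle, whatever the lens; pixels are square), "cx", "cy" (the principal point, pixels), "dist" ([k1, k2, p1, p2, k3] as OpenCV has them; the pictures are not rectified), "camera_from_world" (4x4, takes a point from world to camera coordinates). Camera axes: x right, y down, z forward; pixel columns grow to the right and rows downward; lengths in m; the calibration is good to about 2 mm. A picture is of the moment at which its call begins. get_calibration takes no time and is no camera call.
- env.job_done(): hands the job in, once; it reports no verdict.
The state is a dict: "time": time; "joint_pos": joint angles; "joint_vel": joint speeds; "tau": joint torques, N m; "position": TCP position; "eef_rot": TCP orientation; "wrist_force": force on the tool from outside, world axes, zero at the start; "moment": the same for the moment, N m; "finger_gap": opening from 0.0 (shut) to 1.0 (fully open).
Only numpy, scipy, OpenCV 4.12 (cv2) and the standard library are available. Lean on these libraries where they do the work, as an engineer would, in place of code of your own. Each camera call takes 0.05 s, during which the arm holds its last target.

## Working session

There is one attempt and no reset: what is moved stays moved. The work goes in short steps, Python scripts to look and compute and a tool call to move; the robot and the scene stay as the last step left them, time stands still between calls to the robot, and variables do not carry over. Pictures are saved under pics/ and viewed, and the job is handed in when it is done.

Besides the shell and the picture viewer there is one more tool, called after ">>>" as a command line: name --argument value ..., lists and objects as JSON in quotes. step_arm: Moves the arm, as the interface text tells. Its arguments: {"type":"object","properties":{"series":{"type":"array"},"grip":{"type":"number"},"force":{"type":"number"}},"required":["series"]}

```bash
mkdir -p pics; ls
python3 - <<'E'
from bench import env, snapshot, get_calibration
import cv2
for n in("side","top"):
    cv2.imwrite(f"pics/{n}0.png",snapshot(n)); c=get_calibration(n); print(n,c)
s=env.get_state(); print(s)
E
```

```text
pics
side {'vertical_fov': 45.61551286394887, 'cx': 325.76984320097074, 'cy': 247.3735288335731, 'dist': array([-0.00187843,  0.        ,  0.        ,  0.        ,  0.        ]), 'camera_from_world': array([[-0.94945527, -0.31323007,  0.02053305,  0.3915008 ],
       [-0.19973098,  0.55236659, -0.80931989,  0.36826618],
       [ 0.24216156, -0.77251413, -0.58700912,  0.70525547],
       [ 0.        ,  0.        ,  0.        ,  1.        ]])}
top {'vertical_fov': 55.889137544563035, 'cx': 317.4336209924999, 'cy': 244.54959538833063, 'dist': array([-0.08119912,  0.        ,  0.        ,  0.        ,  0.        ]), 'camera_from_world': array([[ 0.00696861, -0.99986385,  0.01495733, -0.29631157],
       [-0.99196624, -0.00880138, -0.12619635,  0.50795168],
       [ 0.12631081, -0.01395775, -0.99189251,  0.88853317],
       [ 0.        ,  0.        ,  0.        ,  1.        ]])}
{'time': 0.1, 'joint_pos': array([-5.75429570e+01,  2.33735664e+00,  4.80740829e+00, -2.15784167e-02,
       -9.25618105e+01, -1.91202782e+01]), 'joint_vel': array([ 0.00693229, -0.0653891 ,  0.20644291,  0.0329356 ,  0.01176255,
        0.018202  ]), 'tau': array([-4.71076972e-03, -3.69349015e+01,  3.48281622e+01,  6.95165321e+00,
       -4.56067733e-03, -1.78048731e-05]), 'position': array([ 0.13844351, -0.58362925,  0.30295751]), 'eef_rot': array([[-5.42003518e-04, -9.73027198e-01, -2.30689788e-01],
       [ 1.55324839e-03, -2.30690363e-01,  9.73025973e-01],
       [-9.99998647e-01,  1.69064959e-04,  1.63638791e-03]]), 'wrist_force': array([ 0.42695862,  0.47852014, -0.20716374]), 'moment': array([-0.0180787 ,  0.02681357, -0.00872542]), 'finger_gap': 1.0001564868739659}
```

View pics/side0.png

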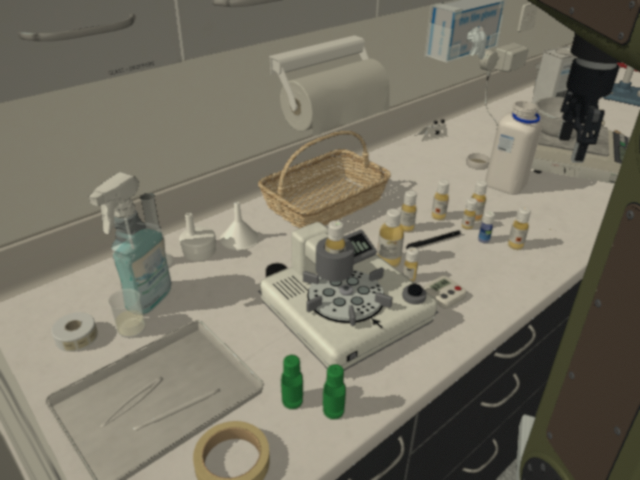

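View pics/top0.png

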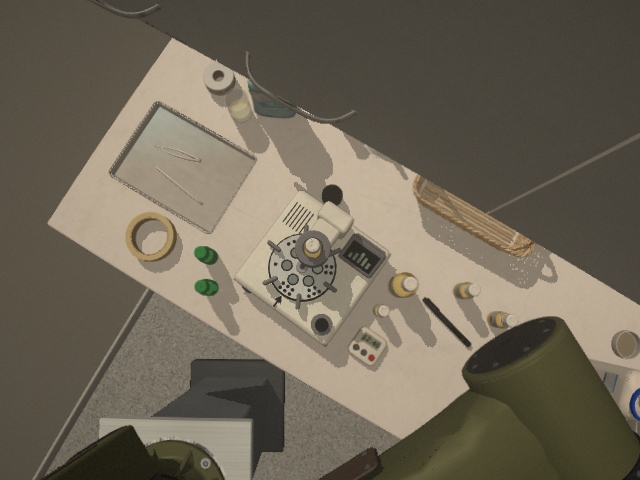

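Run:
```python
import cv2
a=cv2.imread("pics/top0.png")[180:360,220:400]; cv2.imwrite("pics/t0z.png",cv2.resize(a,(600,600),interpolation=3)[:,:])
b=cv2.imread("pics/side0.png")[215:365,250:450]; cv2.imwrite("pics/s0z.png",cv2.resize(b,(800,600),interpolation=3))
```

```text
(no output)
```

View pics/t0z.png

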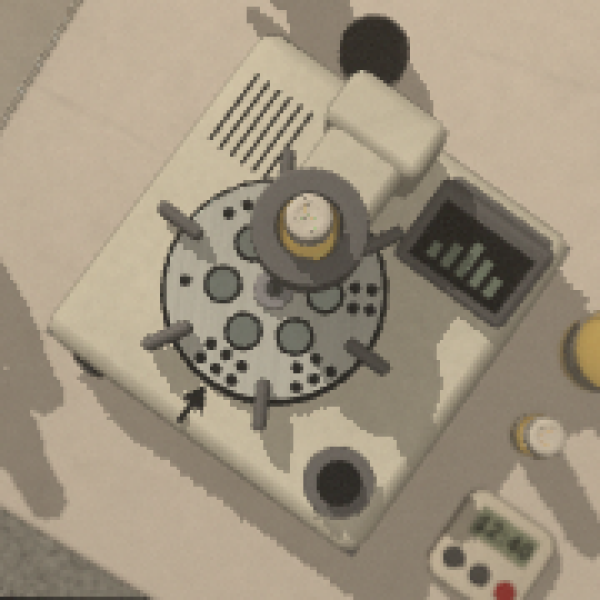

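View pics/s0z.png

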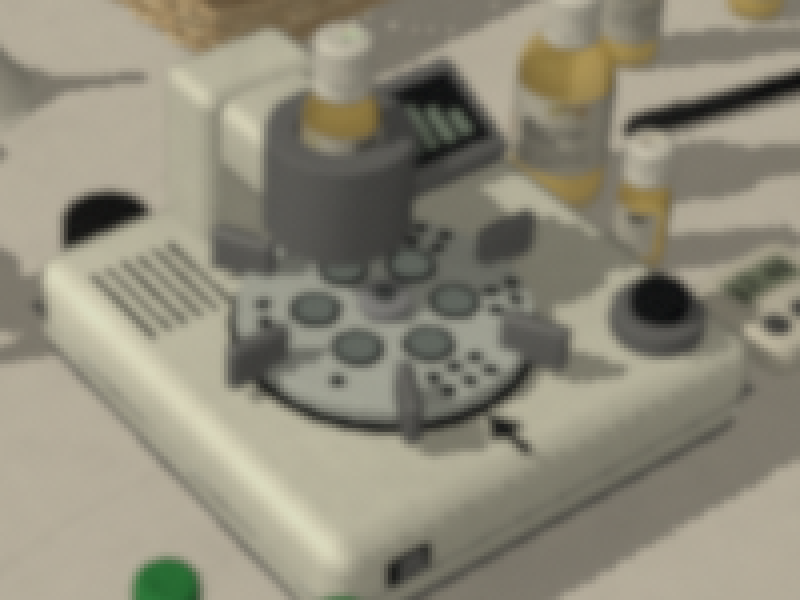

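```bash
cat > h.py <<'E'
import numpy as np, cv2
from bench import env, snapshot, get_calibration
def ray(n,uv,z):
    c=get_calibration(n); f=240/np.tan(np.radians(c['vertical_fov']/2))
    K=np.array([[f,0,c['cx']],[0,f,c['cy']],[0,0,1]])
    p=cv2.undistortPoints(np.array(uv,float).reshape(-1,1,2),K,c['dist']).reshape(-1,2)
    T=c['camera_from_world']; R=T[:3,:3]; o=-R.T@T[:3,3]
    d=np.c_[p,np.ones(len(p))]@R
    return o+d*((z-o[2])/d[:,2])[:,None]
def proj(n,P):
    c=get_calibration(n); f=240/np.tan(np.radians(c['vertical_fov']/2))
    K=np.array([[f,0,c['cx']],[0,f,c['cy']],[0,0,1]]);T=c['camera_from_world']
    return cv2.projectPoints(np.array(P,float).reshape(-1,1,3),cv2.Rodrigues(T[:3,:3])[0],T[:3,3],K,c['dist'])[0].reshape(-1,2)
E
python3 - <<'E'
from h import *
from scipy.optimize import least_squares
tz=lambda p:np.array(p)/3.3333-0.5+[220,180]+0.15
sz=lambda p:np.array(p)/4-0.5+[250,215]+0.12
# key
for n,zf,k in(("top",tz,(338,482)),("side",sz,(661,300))):
    g=cv2.cvtColor(cv2.imread(f"pics/{n}0.png"),6); c=zf(k).astype(int)
    m=np.zeros_like(g); cv2.circle(m,tuple(int(i) for i in c),12 if n=="top" else 10,255,-1)
    m&=((g<52)*255).astype(np.uint8)
    M=cv2.moments(m,True); uv=(M['m10']/M['m00'],M['m01']/M['m00']); print(n,"key px",uv,M['m00'],ray(n,uv,.081)[0])
# tab tops outer ends (top), z=88
t=[(163,206),(147,341),(261,425),(386,368)]
print("tabs",ray("top",[tz(p) for p in t],.088))
P=ray("top",[tz(p) for p in t],.088)[:,:2]
s=least_squares(lambda h:np.linalg.norm(P-h,axis=1)-.082,P.mean(0)); print("hub tabs",s.x,s.fun, np.degrees(np.arctan2(*(P-s.x).T[::-1])))
print("pointer tip/tail",ray("top",[tz((203,387)),tz((180,420))],.061), ray("side",[sz((492,420)),sz((530,453))],.061))
print("hub boss",ray("top",[tz((272,291))],.071),ray("side",[sz((384,293))],.071))
print("rim",)
r=[(162,290),(172,240),(215,192),(176,335),(200,375),(240,398),(290,401),(335,382),(370,345),(386,295)]
Q=ray("top",[tz(p) for p in r],.071)[:,:2]
s=least_squares(lambda h:np.linalg.norm(Q-h[:2],axis=1)-h[2],[*Q.mean(0),.064]); print("rim",s.x,s.fun)
E
```

```text
top key px (321.2325581395349, 324.6356589147287) 129.0 [ 0.35114819 -0.29990607  0.081     ]
side key px (414.8531468531468, 289.93706293706293) 143.0 [ 0.35094028 -0.29054205  0.081     ]
tabs [[ 0.50862439 -0.19757762  0.088     ]
 [ 0.43090327 -0.18999961  0.088     ]
 [ 0.38390752 -0.25554623  0.088     ]
 [ 0.41665033 -0.3263549   0.088     ]]
hub tabs [ 0.46573383 -0.2642587 ] [-2.71591575e-03  2.18239361e-05  2.88840329e-04 -2.84743363e-03] [  57.25009333  115.12850741  173.92232409 -128.32435883]
pointer tip/tail [[ 0.40544159 -0.22056129  0.061     ]
 [ 0.38610858 -0.207414    0.061     ]] [[ 0.40436852 -0.21685167  0.061     ]
 [ 0.38506544 -0.20324011  0.061     ]]
hub boss [[ 0.46140585 -0.26058281  0.071     ]] [[ 0.46619868 -0.26778377  0.071     ]]
rim
rim [ 0.46332339 -0.26178541  0.06568892] [-0.00025672  0.00044161  0.00068692 -0.00238836  0.00071874  0.00125234
  0.0007321  -0.00040195 -0.00059376 -0.00019093]
```

```bash
cat >> h.py <<'E'
HUB=np.array([.4635,-.262]); YAW=np.radians(-36.)
def m2w(p): c,s=np.cos(YAW),np.sin(YAW); return HUB+np.array([[c,-s],[s,c]])@np.asarray(p,float)
def target(th,tipz,r=.070,d=.015,p=None):
    t=np.radians(th)
    if p is None: p=r*np.array([-np.cos(t),np.sin(t)])+d*np.array([-np.sin(t),-np.cos(t)])
    y=m2w([-np.sin(t),-np.cos(t)])-HUB
    y3=np.array([*y,0]); x=np.array([0,0,-1.]); R=np.c_[x,y3,np.cross(x,y3)]
    return np.array([*m2w(p),tipz+.073]),R
def rel(th,tipz,base=None,**k):
    s=env.get_state(); P0,R0=(s['position'],np.array(s['eef_rot'])) if base is None else base
    P,R=target(th,tipz,**k)
    return np.round((R0.T@(P-P0))*1000,1), np.round(cv2.Rodrigues(R0.T@R)[0].ravel(),3)
E
python3 - <<'E'
from h import *
print(rel(-42,.231)); print(target(-42,.231)[0], target(0,.1,p=[-.068,-.096]))
E
```

```text
(array([  -0.7, -319.1,  232. ]), array([-1.443e+00,  1.000e-03,  1.000e-03]))
[ 0.39545139 -0.28423482  0.304     ] (array([ 0.35205946, -0.29969623,  0.173     ]), array([[ 0.        , -0.58778525, -0.80901699],
       [ 0.        , -0.80901699,  0.58778525],
       [-1.        ,  0.        ,  0.        ]]))
```

>>> step_arm --series '[{"slide": [0, -27, 19], "angular": [-0.12, 0, 0]}, {"slide": [0, -53, 39], "angular": [-0.24, 0, 0]}, {"slide": [0, -80, 58], "angular": [-0.36, 0, 0]}, {"slide": [0, -106, 77], "angular": [-0.48, 0, 0]}, {"slide": [0, -133, 97], "angular": [-0.6, 0, 0]}, {"slide": [0, -160, 116], "angular": [-0.72, 0, 0]}, {"slide": [0, -186, 135], "angular": [-0.84, 0, 0]}, {"slide": [0, -213, 155], "angular": [-0.96, 0, 0]}, {"slide": [0, -239, 174], "angular": [-1.08, 0, 0]}, {"slide": [0, -266, 193], "angular": [-1.2, 0, 0]}, {"slide": [0, -292, 213], "angular": [-1.32, 0, 0]}, {"slide": [0, -319, 232], "angular": [-1.443, 0, 0]}]' --grip -1

```text
time: 1.3
position: [0.3959, -0.2832, 0.3036]
eef_rot: [[-0.0, 0.11, -0.994], [0.0, -0.994, -0.11], [-1.0, -0.0, 0.0]]
wrist_force: [0.4, -1.1, -0.1]
finger_gap: 0.001
```

Run:
```python
from h import *
a=snapshot("top"); b=snapshot("side"); cv2.imwrite("pics/top1.png",a); cv2.imwrite("pics/side1.png",b)
cv2.imwrite("pics/c1.png",np.hstack([cv2.resize(a[170:370,200:400],(400,400)),cv2.resize(b[180:380,240:440],(400,400))]))
s=env.get_state();print(s['time'],s['position'],s['finger_gap'],s['wrist_force']); print(rel(-42,.1),rel(-42,.077))
```

```text
1.4 [ 0.39696853 -0.28211693  0.30308495] -0.0016029359623773852 [-0.37875721 -0.29151089 -0.1289179 ]
(array([130.1,   2.1,   1.7]), array([0.007, 0.001, 0.001])) (array([153.1,   2.1,   1.7]), array([0.007, 0.001, 0.001]))
```

View pics/c1.png

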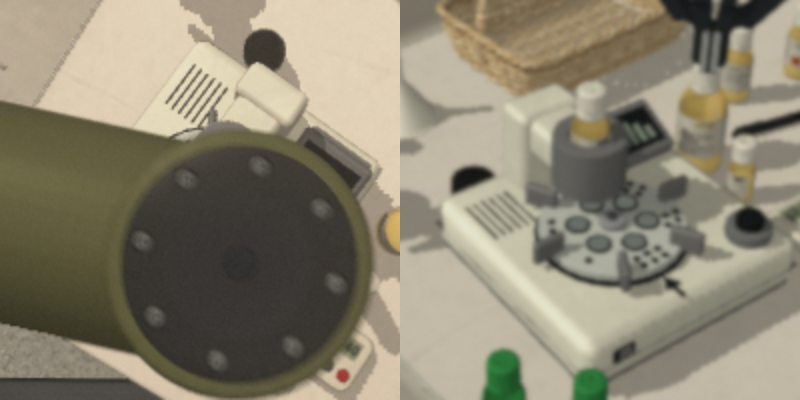

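>>> step_arm --series '[{"slide": [40, 1, 1], "angular": [0, 0, 0]}, {"slide": [80, 2, 2], "angular": [0, 0, 0]}, {"slide": [115, 2, 2], "angular": [0, 0, 0]}, {"slide": [130, 2, 2], "angular": [0, 0, 0]}, {"slide": [130, 2, 2], "angular": [0, 0, 0]}]'

```text
time: 1.9
position: [0.3924, -0.2866, 0.1719]
eef_rot: [[-0.004, 0.104, -0.995], [0.001, -0.995, -0.104], [-1.0, -0.002, 0.004]]
wrist_force: [0.8, 0.4, 1.3]
finger_gap: -0.0
```

Run:
```python
from h import *
b=snapshot("side"); cv2.imwrite("pics/side2.png",b)
cv2.imwrite("pics/c2.png",cv2.resize(b[190:340,280:480],(800,600),interpolation=3))
s=env.get_state();print(s['time'],s['position'],s['finger_gap'],s['wrist_force']); print(rel(-42,.077),proj("side",[s['position']-[0,0,.073]]))
```

```text
1.95 [ 0.39333618 -0.28704829  0.1743241 ] -0.0014248244826167607 [ 0.12342559 -0.03481528  1.49331721]
(array([24.3, -2.6, -2.4]), array([-0.   ,  0.001, -0.   ])) [[390.99715223 276.50532073]]
```

View pics/c2.png

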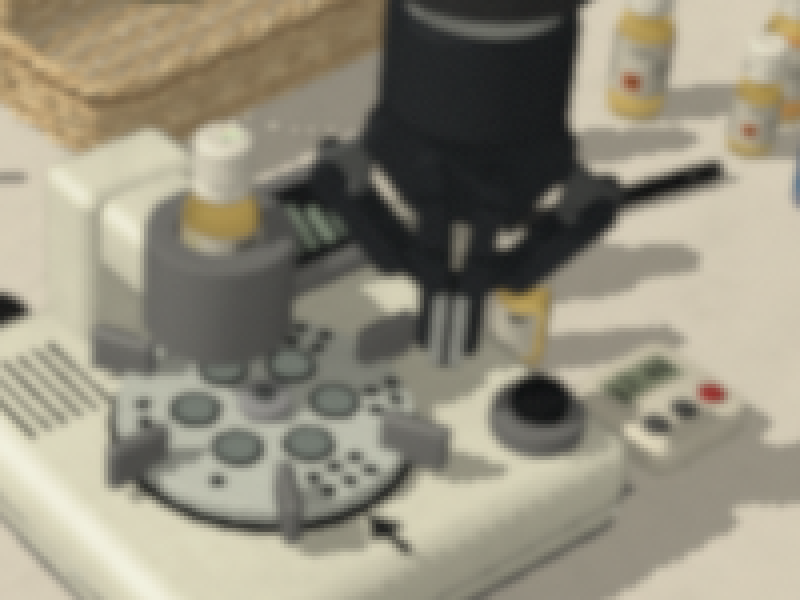

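Run:
```python
from h import *
b=target(-42,.077)
for th in range(-36,37,6): print(th,*rel(th,.077,base=b))
```

```text
-36 [ 0.  -7.4  1.2] [0.105 0.    0.   ]
-30 [  0.  -14.9   1.6] [0.209 0.    0.   ]
-24 [  0.  -22.4   1.2] [0.314 0.    0.   ]
-18 [  0.  -29.8   0. ] [0.419 0.    0.   ]
-12 [  0.  -37.   -1.9] [0.524 0.    0.   ]
-6 [  0.  -44.   -4.6] [0.628 0.    0.   ]
0 [  0.  -50.7  -7.9] [0.733 0.    0.   ]
6 [  0. -57. -12.] [0.838 0.    0.   ]
12 [  0.  -62.8 -16.7] [0.942 0.    0.   ]
18 [  0.  -68.1 -22. ] [1.047 0.    0.   ]
24 [  0.  -72.8 -27.8] [1.152 0.    0.   ]
30 [  0.  -76.9 -34.1] [1.257 0.    0.   ]
36 [  0.  -80.4 -40.8] [1.361 0.    0.   ]
```

>>> step_arm --series '[{"slide": [10, -1, -1], "angular": [0, 0, 0]}, {"slide": [20, -2, -2], "angular": [0, 0, 0]}, {"slide": [24, -2, -2], "angular": [0, 0, 0]}, {"slide": [24, -2, -2], "angular": [0, 0, 0]}]'

```text
time: 2.35
position: [0.3951, -0.2843, 0.1493]
eef_rot: [[-0.001, 0.105, -0.994], [0.0, -0.994, -0.105], [-1.0, -0.001, 0.001]]
wrist_force: [-0.2, -0.8, 0.3]
finger_gap: -0.0
```

>>> step_arm --series '[{"slide": [0, -7.4, 1.2], "angular": [0.105, 0, 0]}, {"slide": [0, -14.9, 1.6], "angular": [0.209, 0, 0]}, {"slide": [0, -22.4, 1.2], "angular": [0.314, 0, 0]}, {"slide": [0, -29.8, 0], "angular": [0.419, 0, 0]}, {"slide": [0, -37, -1.9], "angular": [0.524, 0, 0]}, {"slide": [0, -44, -4.6], "angular": [0.628, 0, 0]}, {"slide": [0, -50.7, -7.9], "angular": [0.733, 0, 0]}, {"slide": [0, -57, -12], "angular": [0.838, 0, 0]}, {"slide": [0, -62.8, -16.7], "angular": [0.942, 0, 0]}, {"slide": [0, -68.1, -22], "angular": [1.047, 0, 0]}, {"slide": [0, -68.1, -22], "angular": [1.047, 0, 0]}, {"slide": [0, -68.1, -22], "angular": [1.047, 0, 0]}]'

```text
time: 3.55
position: [0.4101, -0.2145, 0.1502]
eef_rot: [[0.0, -0.807, -0.591], [-0.0, -0.591, 0.807], [-1.0, -0.0, -0.0]]
wrist_force: [-0.5, 0.1, -0.5]
finger_gap: 0.002
```

Run:
```python
from h import *
b=snapshot("side"); cv2.imwrite("pics/side3.png",b)
cv2.imwrite("pics/c3.png",cv2.resize(b[190:340,280:480],(800,600),interpolation=3))
s=env.get_state();print(s['time'],s['position'],target(18,.077)[0],s['wrist_force'])
```

```text
3.6 [ 0.41001866 -0.21458177  0.1501217 ] [ 0.41021978 -0.21418559  0.15      ] [-0.25744136 -0.581967   -0.92795333]
```

View pics/c3.png

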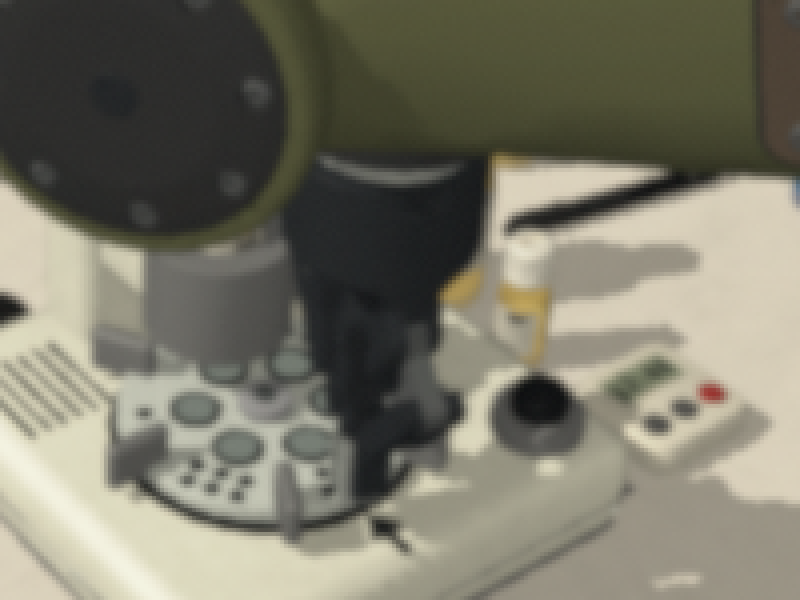

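Run:
```python
from h import *
for th in range(18,-43,-6): print(th,*rel(th,.108))
```

```text
18 [-30.9  -0.4   0.2] [ 0.003 -0.     0.   ]
12 [-30.9   6.8  -1.7] [-0.102 -0.     0.   ]
6 [-30.9  13.8  -4.4] [-0.206 -0.     0.   ]
0 [-30.9  20.5  -7.8] [-0.311 -0.     0.   ]
-6 [-30.9  26.8 -11.9] [-0.416 -0.     0.   ]
-12 [-30.9  32.6 -16.6] [-0.521 -0.     0.   ]
-18 [-30.9  37.9 -21.9] [-0.625 -0.     0.   ]
-24 [-30.9  42.7 -27.7] [-0.73 -0.    0.  ]
-30 [-30.9  46.8 -34. ] [-0.835 -0.     0.   ]
-36 [-30.9  50.2 -40.6] [-0.939 -0.     0.   ]
-42 [-30.9  52.9 -47.6] [-1.044 -0.     0.   ]
```

>>> step_arm --series '[{"slide": [-15, 1, 0], "angular": [0, 0, 0]}, {"slide": [-31, 2, 0], "angular": [0, 0, 0]}, {"slide": [-31, 2, 0], "angular": [0, 0, 0]}, {"slide": [-31, 6.8, -1.7], "angular": [-0.102, 0, 0]}, {"slide": [-31, 20.5, -7.8], "angular": [-0.24, 0, 0]}, {"slide": [-31, 26.8, -11.9], "angular": [-0.38, 0, 0]}, {"slide": [-31, 32.6, -16.6], "angular": [-0.52, 0, 0]}, {"slide": [-31, 37.9, -21.9], "angular": [-0.66, 0, 0]}, {"slide": [-31, 42.7, -27.7], "angular": [-0.8, 0, 0]}, {"slide": [-31, 48, -36], "angular": [-0.93, 0, 0]}, {"slide": [-31, 52.9, -47.6], "angular": [-1.044, 0, 0]}, {"slide": [-31, 52.9, -47.6], "angular": [-1.044, 0, 0]}]'

```text
time: 4.8
position: [0.3951, -0.285, 0.181]
eef_rot: [[-0.0, 0.103, -0.995], [-0.0, -0.995, -0.103], [-1.0, -0.0, 0.0]]
wrist_force: [0.5, 0.6, -0.7]
finger_gap: -0.002
```

Run:
```python
from h import *
b=snapshot("side"); cv2.imwrite("pics/side4.png",b)
cv2.imwrite("pics/c4.png",cv2.resize(b[190:340,280:480],(800,600),interpolation=3))
s=env.get_state();print(s['time'],s['position'],rel(-42,.077),s['wrist_force'])
```

```text
4.85 [ 0.39503208 -0.2844586   0.18088376] (array([30.9, -0.2, -0.5]), array([-0.005,  0.   ,  0.   ])) [-0.11490332 -0.43995411  0.17878481]
```

View pics/c4.png

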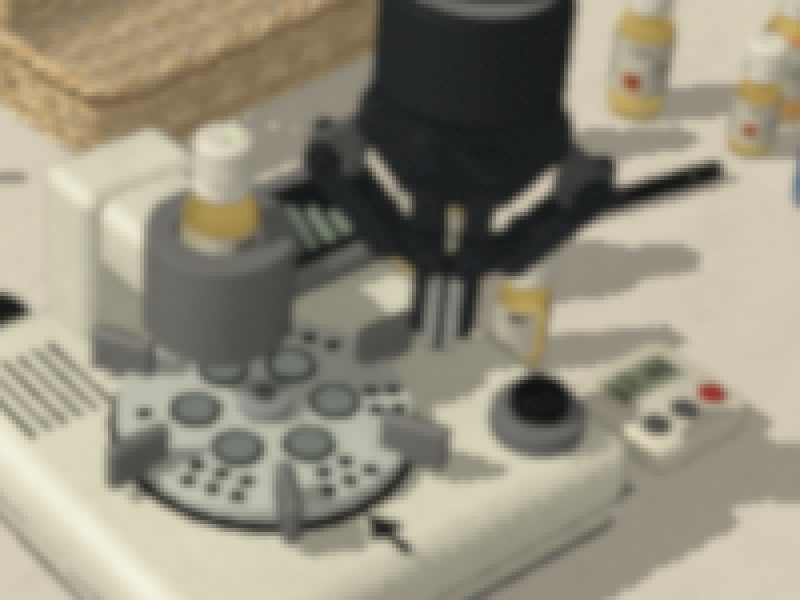

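Five dots are now at the pointer (around (345,475) in the crop) and four dots at (385,398), one step away. I'll repeat the stroke.

>>> step_arm --series '[{"slide": [10, 0, 0], "angular": [0, 0, 0]}, {"slide": [20, 0, 0], "angular": [0, 0, 0]}, {"slide": [31, 0, 0], "angular": [0, 0, 0]}, {"slide": [31, 0, 0], "angular": [0, 0, 0]}]'

```text
time: 5.25
position: [0.3943, -0.2833, 0.1473]
eef_rot: [[-0.003, 0.102, -0.995], [0.002, -0.995, -0.102], [-1.0, -0.002, 0.003]]
wrist_force: [-0.0, 0.3, -0.9]
finger_gap: -0.002
```

>>> step_arm --series '[{"slide": [0, -7.4, 1.2], "angular": [0.105, 0, 0]}, {"slide": [0, -14.9, 1.6], "angular": [0.209, 0, 0]}, {"slide": [0, -22.4, 1.2], "angular": [0.314, 0, 0]}, {"slide": [0, -29.8, 0], "angular": [0.419, 0, 0]}, {"slide": [0, -37, -1.9], "angular": [0.524, 0, 0]}, {"slide": [0, -44, -4.6], "angular": [0.628, 0, 0]}, {"slide": [0, -50.7, -7.9], "angular": [0.733, 0, 0]}, {"slide": [0, -57, -12], "angular": [0.838, 0, 0]}, {"slide": [0, -62.8, -16.7], "angular": [0.942, 0, 0]}, {"slide": [0, -68.1, -22], "angular": [1.047, 0, 0]}, {"slide": [0, -68.1, -22], "angular": [1.047, 0, 0]}, {"slide": [0, -68.1, -22], "angular": [1.047, 0, 0]}]'

```text
time: 6.45
position: [0.4102, -0.214, 0.1499]
eef_rot: [[-0.0, -0.809, -0.588], [-0.0, -0.588, 0.809], [-1.0, 0.0, 0.0]]
wrist_force: [0.1, 0.3, -0.3]
finger_gap: -0.0
```

>>> step_arm --series '[{"slide": [-15, 1, 0], "angular": [0, 0, 0]}, {"slide": [-31, 2, 0], "angular": [0, 0, 0]}, {"slide": [-45, 2, 0], "angular": [0, 0, 0]}, {"slide": [-45, 6.8, -1.7], "angular": [0, 0, 0]}, {"slide": [-45, 30, -2], "angular": [0, 0, 0]}, {"slide": [-45, 60, -2], "angular": [0, 0, 0]}, {"slide": [-45, 80, 0], "angular": [0, 0, 0]}, {"slide": [-45, 80, 0], "angular": [0, 0, 0]}]'

```text
time: 7.25
position: [0.3437, -0.2619, 0.1949]
eef_rot: [[0.0, -0.812, -0.584], [0.0, -0.584, 0.812], [-1.0, -0.0, -0.0]]
wrist_force: [0.4, -0.8, 1.0]
finger_gap: 0.002
```

Run:
```python
from h import *
b=snapshot("side"); cv2.imwrite("pics/side5.png",b)
cv2.imwrite("pics/c5.png",cv2.resize(b[190:340,280:480],(800,600),interpolation=3))
s=env.get_state();print(s['time'],s['position'],rel(18,.095,p=[-.068,-.096]),s['wrist_force'])
```

```text
7.3 [ 0.34461035 -0.26147042  0.19489237] (array([ 26.9,  16.3, -35.4]), array([-0.004, -0.   ,  0.   ])) [0.24669824 0.39938867 0.13677721]
```

View pics/c5.png

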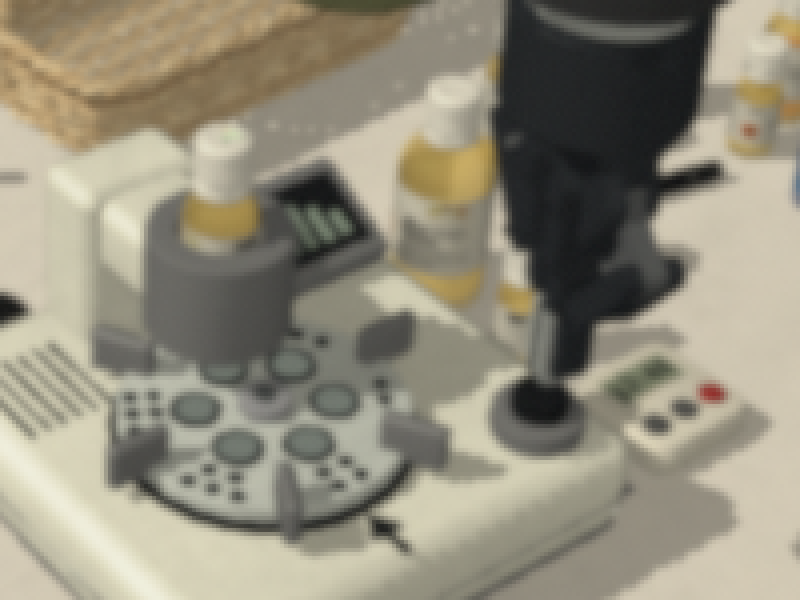

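>>> step_arm --series '[{"slide": [0, 8, -18], "angular": [0, 0, 0]}, {"slide": [0, 16.3, -35.4], "angular": [0, 0, 0]}, {"slide": [15, 16.3, -35.4], "angular": [0, 0, 0]}, {"slide": [27, 16.3, -35.4], "angular": [0, 0, 0]}, {"slide": [27, 16.3, -35.4], "angular": [0, 0, 0]}, {"slide": [27, 16.3, -35.4], "angular": [0, 0, 0]}]'

```text
time: 7.9
position: [0.3528, -0.2986, 0.1675]
eef_rot: [[-0.001, -0.81, -0.587], [0.0, -0.587, 0.81], [-1.0, 0.001, 0.001]]
wrist_force: [-0.4, -0.2, 0.1]
finger_gap: -0.001
```

Run:
```python
from h import *
b=snapshot("side"); cv2.imwrite("pics/side6.png",b)
cv2.imwrite("pics/c6.png",cv2.resize(b[190:340,280:480],(800,600),interpolation=3))
s=env.get_state();print(s['time'],s['position'],rel(18,.075,p=[-.068,-.096]),s['wrist_force'])
```

```text
7.95 [ 0.35304696 -0.29877844  0.16811462] (array([20.1,  1.3, -0.2]), array([-0.002, -0.   , -0.   ])) [-0.92269193  0.47858653  0.45995919]
```

View pics/c6.png

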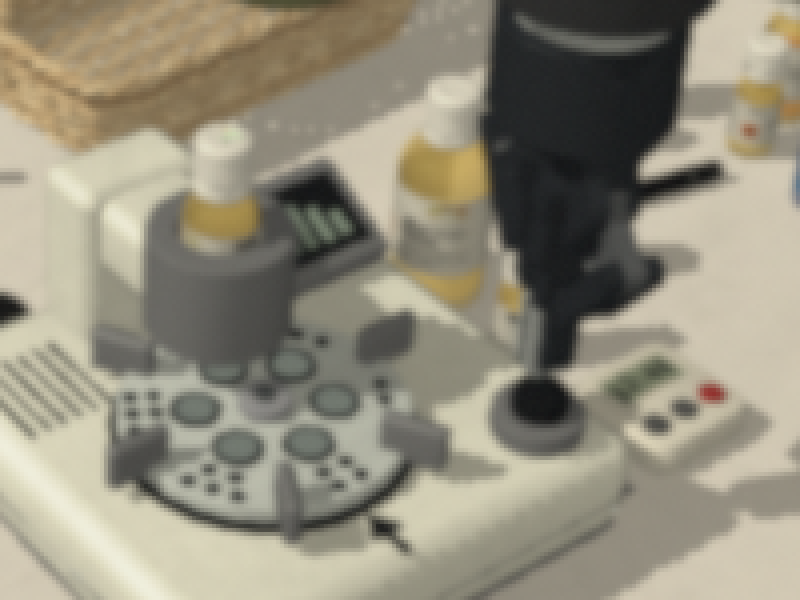

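>>> step_arm --series '[{"slide": [8, 1, 0], "angular": [0, 0, 0]}, {"slide": [14, 1, 0], "angular": [0, 0, 0]}, {"slide": [18, 1, 0], "angular": [0, 0, 0]}, {"slide": [20, 1, 0], "angular": [0, 0, 0]}, {"slide": [21, 1, 0], "angular": [0, 0, 0]}, {"slide": [21, 1, 0], "angular": [0, 0, 0]}, {"slide": [21, 1, 0], "angular": [0, 0, 0]}]'

```text
time: 8.65
position: [0.3523, -0.2997, 0.1482]
eef_rot: [[0.001, -0.81, -0.586], [-0.0, -0.586, 0.81], [-1.0, -0.0, -0.001]]
wrist_force: [-2.0, 4.5, 7.1]
finger_gap: 0.005
```

>>> step_arm --series '[{"slide": [1, 0, 0], "angular": [0, 0, 0]}, {"slide": [2, 0, 0], "angular": [0, 0, 0]}, {"slide": [2, 0, 0], "angular": [0, 0, 0]}, {"slide": [2, 0, 0], "angular": [0, 0, 0]}]'

```text
time: 9.05
position: [0.3523, -0.2997, 0.148]
eef_rot: [[0.001, -0.81, -0.586], [-0.001, -0.586, 0.81], [-1.0, -0.0, -0.001]]
wrist_force: [-5.8, 9.7, 18.9]
finger_gap: -0.0
```

Run:
```python
from h import *
b=snapshot("side"); cv2.imwrite("pics/side7.png",b)
cv2.imwrite("pics/c7.png",cv2.resize(b[190:340,280:480],(800,600),interpolation=3))
s=env.get_state();print(s['time'],s['position'],s['wrist_force'])
```

```text
9.1 [ 0.35229954 -0.29973404  0.14797928] [-6.00794392  8.73675866 19.02643379]
```

View pics/c7.png

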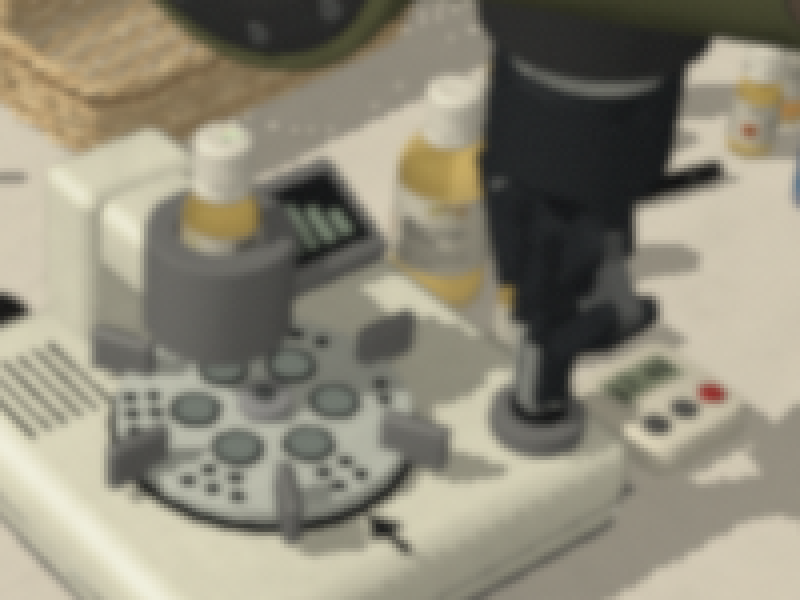

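The hard stop is reached: force rose from 7 to 19 N with no further travel, at tip z of 75 mm. Now I release it and move clear.

>>> step_arm --series '[{"slide": [-4, 0, 0], "angular": [0, 0, 0]}, {"slide": [-12, 0, 0], "angular": [0, 0, 0]}, {"slide": [-30, 0, 0], "angular": [0, 0, 0]}, {"slide": [-60, 0, 0], "angular": [0, 0, 0]}, {"slide": [-100, 0, 0], "angular": [0, 0, 0]}, {"slide": [-135, 0, 0], "angular": [0, 0, 0]}, {"slide": [-150, 35, 0], "angular": [0, 0, 0]}, {"slide": [-150, 80, -20], "angular": [0, 0, 0]}, {"slide": [-150, 100, -60], "angular": [0, 0, 0]}, {"slide": [-150, 110, -105], "angular": [0, 0, 0]}, {"slide": [-150, 120, -150], "angular": [0, 0, 0]}, {"slide": [-150, 120, -180], "angular": [0, 0, 0]}]'

```text
time: 10.3
position: [0.36, -0.5186, 0.2931]
eef_rot: [[-0.002, -0.812, -0.584], [0.002, -0.584, 0.812], [-1.0, 0.001, 0.003]]
wrist_force: [0.4, 0.2, 0.0]
finger_gap: 0.001
```

Run:
```python
from h import *
a=snapshot("top");b=snapshot("side"); cv2.imwrite("pics/side8.png",b);cv2.imwrite("pics/top8.png",a)
cv2.imwrite("pics/c8.png",np.hstack([cv2.resize(a[180:360,220:400],(400,400),interpolation=3),cv2.resize(b[200:350,280:430],(400,400),interpolation=3)]))
s=env.get_state();print(s['time'],s['position'],s['wrist_force'])
```

```text
10.4 [ 0.36102486 -0.51811304  0.2907243 ] [-0.3871498   1.04739931 -0.58798826]
```

View pics/c8.png

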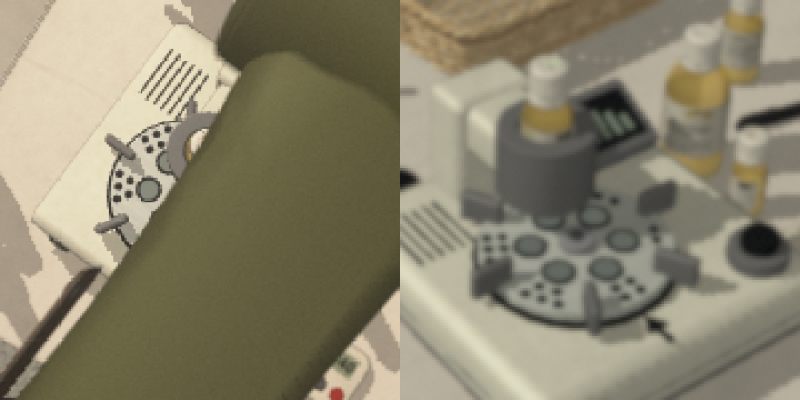

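View pics/side8.png

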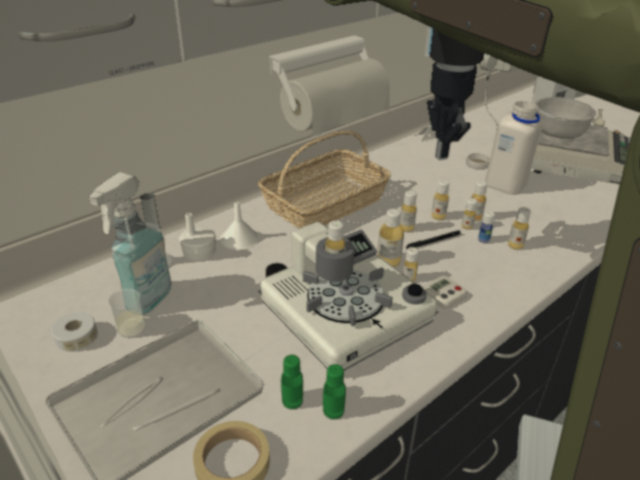

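Run:
```python
from h import *
a=cv2.imread("pics/side0.png");b=cv2.imread("pics/side8.png")
d=cv2.absdiff(a,b).max(2)
for n,(x,y,w,h) in dict(tall=(378,205,26,62),small=(403,247,16,34),timer=(435,275,32,32),jar=(264,262,24,16),key=(402,282,26,22),sample=(326,220,20,32)).items(): print(n,d[y:y+h,x:x+w].max(),round(d[y:y+h,x:x+w].mean(),1))
print(env.job_done())
```

```text
tall 6 3.3
small 5 3.2
timer 6 3.3
jar 5 2.8
key 6 2.5
sample 5 3.2
the job is handed in; nothing more can be done
None
```

The job is done and handed in at about 10.4 s, with the arm clear of everything.

- **Wheel:** it started with six dots at the pointer. I pushed it two clicks clockwise by its tabs with the shut fingertips. The side picture taken before the press showed four dots at the pointer, and the last one showed the same. The top view was partly blocked by the arm at the end, so it only showed five and six dots to the left of the pointer, which agrees with this.
- **Read key:** I pressed it only after that check. The fingertip stopped at about z = 75 mm, which is the full 6 mm of travel, and the force rose from 7 to 19 N without further movement. After release the key looks the same as at the start.
- **Surroundings:** comparing the first and last side pictures showed only a slight, even brightness change over the sample, both bottles, the timer, the jar and the key. None of them moved visibly.
- **Disagreement:** early on, the key's position from the two cameras differed by about 9 mm. I went by the top view, which fitted the meter's known dimensions, and the press confirmed it.

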